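# Five clicks finer on the coffee station's dial, then store

### The job

Turn the black click dial on the control desk exactly five clicks clockwise (seen from above) from where it stands and let go of it, never leaving it further round than that, where the burrs would rub; then gently press the green button to store the setting. Do not press the red button, do not lean on the desk, and leave the glasses and the jug where they stand.

Things in the scene. Friction and masses are not known exactly. Their poses are not given: they have to be found in the camera images.
- desk: fixed dark control desk with an aluminium top plate, 130 (its x) x 160 (its y) x 52 mm high, yaw up to 0.5 rad either way; origin at the centre of its underside, z up. The dial's upright axis passes through the origin. 24 tick marks, 15 degrees apart, surround the dial; the long yellow one, on the desk's -x side, marks the start
- dial: black round click dial 44 mm across, 34 mm tall, white pointer line on top; its underside is 60 mm and its top 94 mm above the counter; origin on its axis at the underside, z up. Just below: a steel collar 62 mm across, top 58 mm above the counter. 24 click stops a turn (15 degrees = 0.262 rad each). It turns both ways, 2.9 rad either side of the start, in as many grasps as needed
- dial_grip (a point): on the dial's axis, 83 mm above the counter: where to grip it (any yaw, 44 mm wide, 40 N or more). A spring of 0.67 N m/rad (at most 1.2 rad) lies between the dial and the click wheel below it, so the dial runs ahead: torque climbs as it winds up and drops by 0.1 to 0.18 N m, within 0.4 s, as each click passes. Wheel angle = dial angle - torque / 0.67. Turn slowly, about 0.25 rad/s
- pointer (a point): outer end of the white line on the dial's top, 19 mm from the axis, 94 mm above the counter; starts at the yellow tick. Let go, the dial springs back to the last click passed. Click strength is hidden and differs each run (0.09 to 0.56 N m): from rest the first click comes after 0.2 to 0.95 rad of turning, each further one in the same grasp 0.262 rad later
- fifth (a point): point fixed to the desk at which the pointer's end stands at rest after five clicks clockwise: 19 mm from the axis, 75 degrees clockwise from the yellow tick, 94 mm above the counter. One click is 5 mm here
- store (a joint): green push button: 0 up, 0.010 m fully down; spring, 6 N fully down; counts as pressed beyond 0.004 m
- store_top (a point): centre of the green button's top (it moves with the button); the button is 32 mm across, on a fixed grey pod 70 x 70 x 32 mm; it is pushed straight down
- cancel (a joint): red push button, alike; must not be pressed
- cancel_top (a point): centre of the red button's top; its pod is like the green one's, and either may stand left or right of the desk
- glass_a: loose clear tumbler, 68 mm across, 100 mm tall, beyond the desk; origin at the centre of its underside
- glass_b: loose clear tumbler, alike, beyond the desk
- glass_c: loose clear tumbler, alike, on the robot's right
- jug: loose steel jug, 84 mm across, 100 mm tall, beyond the desk; origin at the centre of its underside
Not all that is in view belongs to the job. What is shaped like the part that bears cancel but pink or yellow is not meant. What is shaped like the part that bears store but blue is not meant.

How it is judged:
By the outcome, as a careful person would: the job done as asked, in the order asked, and still so for the second after the job is handed in, with the robot touching nothing.
It also fails if it takes over 72 s, if anything falls off the work surface, if the arm or the gripper's body presses on something with over 40 N, if the wrist force passes 120 N, or if a joint passes its speed limit or range.

### The arm

A 6-joint arm with a two-finger parallel gripper is mounted at the origin on the work surface. World frame = base frame: x ahead of the robot, y to its left, z up, the work surface at z = 0. Lengths are in m, angles in rad, forces in N, time in s.
With the tool pointing down it reaches from about 0.375 to 0.9 m from the base axis. Payload 3.1 kg.
Tool frame: the origin (TCP) lies midway between the tips of the shut fingers; the grasp point (between the pads) lies robot.tcp_to_grasp behind it (robot.tcp_to_grasp is the distance from the TCP to the grasp point, in m); z points along the fingers, y is the direction in which the jaws open and shut (so a half turn about z gives the same grasp; the last joint's range is limited). The gripper opens to 87 mm and grips with 3 to 60 N. Pads are 19 mm wide; open, the fingers measure 117 mm over their backs; the gripper's body (75 mm by 190 mm) begins 51 mm behind the grasp point.
Start: joints at [-1.431, 0.527, 1.433, -0, 1.181, -0.178], TCP at [0.196, -0.593, 0.223] pointing down, gripper open.
Joint ranges: [-3.08, 3.08], [-0.75, 2.2], [0.22, 2.44], [-1.43, 4.57], [0, 2.65], [-2.85, 2.85]. Speed limits (rad/s): [2.79, 2.79, 3.14, 3.14, 3.14, 3.14].

### API

Orientations are given as a unit quaternion [x, y, z, w].
In Python, from rig import robot, cams, nets gives the robot as it stands. The module is installed in compiled form; this text tells all that it offers.
- The arm moves only by the tool play_rows, never from a script. Its argument "commands" is a list of rows, each an object of numbers: "x", "y", "z": the shift along the tool's x, y, z in mm; "spin": the turn about the tool's z in rad. In form: [{"x": .., "y": .., "z": .., "spin": ..}, ...]. A call has 1 to 8 rows; each row shifts and turns the pose as measured when the row begins, along the tool's axes as they then stand; what a row does not reach is not made up. A row lasts 1/10 s, in which the tool goes at most 50 mm and 8.59 degrees, less where a joint would pass 70% of its speed; a pose out of reach is approached as far as the arm can. A call is refused whole if a number of a shift passes 50 or a number of a turn 0.15, either way. A call with a gripper value outside its range is refused whole. "grip" is the opening, from 0 (shut) to 1 (fully open), set as the call begins (left out, the last holds). The fingers move at their own pace and stop on an object; "newtons" is the grip in N (left out, the last holds). Time passes only in rows, so rows that do not move let the fingers close. It gives the time, the measured TCP pose, the force and the opening at its end, in the units of the state.
- robot.get_obs(): the state, without advancing time (a new reading comes with each control period).
- cams.camera(name): name is "side" or "top"; returns a dict with "img" (400x640x3 uint8, red, green, blue), "fx", "fy", "cx", "cy" (pixels), "k1" (the pictures are not rectified: a ray, as slopes to the right and down, at radius r is drawn at 1 + k1 r^2 times it, then the intrinsics apply), "world_to_cam" (4x4, takes a point from world to camera coordinates). Camera axes: x right, y up, looking along -z (the intrinsics and any distortion apply to the point x, -y, -z); pixel columns grow to the right and rows downward; lengths in m; the calibration is good to about 2 mm. A picture is of the moment at which its call begins. There is no depth.
- robot.hand_in(): hands the job in, once; it reports no verdict.
Trained networks look in a picture, given as the dict that the camera call returned (one of the last four; its "shot" number tells which), for a name from the list of things; names that differ only in an ending like _2 or _b are one class to them, and where a whole thing is asked for, a point or a joint stands for the part that bears it (a point fixed in the world has none). Each returns a list of dicts, best first, with "conf" (0 to 1); they miss things now and then, are a little off and sometimes report something else, mostly with a low value. They report only what shows in the picture. A call takes as long as a camera call. They do not tell look-alikes from the thing itself.
- nets.outline_of(picture, name): "region" (400x640 bool, what is visible of it) and "pixel" ([column, row] in pixels, amid what is visible of it).
The state is a dict: "time": time; "q": joint angles; "joint_velocities": joint speeds; "joint_torque": joint torques, N m; "position": TCP position; "tool_rot": TCP orientation; "ft_force": force on the tool from outside, world axes, zero at the start; "moment": the same for the moment, N m; "grip_width": finger opening in m.
Only numpy, scipy, OpenCV 4.12 (cv2) and the standard library are available. Lean on these libraries where they do the work, as an engineer would, in place of code of your own. Each camera call takes 0.05 s, during which the arm holds its last target.

## Working session

There is one attempt and no reset: what is moved stays moved. The work goes in short steps, Python scripts to look and compute and a tool call to move; the robot and the scene stay as the last step left them, time stands still between calls to the robot, and variables do not carry over. Pictures are saved under pics/ and viewed, and the job is handed in when it is done.

Besides the shell and the picture viewer there is one more tool, called after ">>>" by a JSON object that holds its "fn" and its "kwargs". play_rows: Moves the arm, as the interface text tells. Its arguments: {"type":"object","properties":{"commands":{"type":"array"},"grip":{"type":"number"},"newtons":{"type":"number"}},"required":["commands"]}

```bash
mkdir -p pics; ls; python3 - <<'E'
from rig import robot,cams,nets
import cv2
o=robot.get_obs()
for k,v in o.items(): print(k,v)
print(robot.tcp_to_grasp)
for n in("side","top"):
    c=cams.camera(n); cv2.imwrite(f"pics/{n}0.png",c["img"][:,:,::-1])
    print(n,{k:v for k,v in c.items() if k!='img'})
    for t in("desk","dial","store_top","cancel_top","pointer","glass_a","jug"):
        try:
            for d in nets.outline_of(c,t): print(n,t,round(d["conf"],2),d["pixel"],d["region"].sum())
        except Exception as e: print(n,t,e)
E
```

```text
pics
time 0.0
q [-1.43046890e+00  5.28497764e-01  1.43392349e+00  2.05388016e-05
  1.18138715e+00 -1.78502792e-01]
joint_velocities [ 0.00025597  0.00077726 -0.00037293 -0.00096557 -0.00022367 -0.00130354]
joint_torque [ 8.98497728e-04 -4.40037811e+01 -1.76589292e+01  6.34015328e-02
  5.84775140e-02 -1.65675478e-04]
position [ 0.19583624 -0.59274323  0.22154549]
tool_rot [ 9.87320313e-01  1.58736800e-01  3.06400509e-05 -1.10749479e-03]
ft_force [ 0.37594291 -0.04248576  1.04623599]
moment [ 0.0257262  -0.01545897  0.00214361]
grip_width 0.08700330457503273
0.0187
side {'fx': 383.18597937716373, 'fy': 383.18597937716373, 'cx': 326.25963961043163, 'cy': 195.96627153154176, 'k1': -0.08993917406091972, 'world_to_cam': array([[-0.9842051 , -0.17697178, -0.00461693,  0.53754745],
       [ 0.12717935, -0.72495189,  0.67695655, -0.19409551],
       [-0.12314925,  0.66567691,  0.7360085 , -1.06269784],
       [ 0.        ,  0.        ,  0.        ,  1.        ]]), 'shot': 1}
side desk 0.67 [328.0, 314.7] 179
side desk 0.6 [332.8, 246.7] 2641
side dial 0.83 [334.8, 234.0] 261
side store_top 0.
[... 567 characters left out ...]
 0.98195394, -0.02070574,  0.18798335, -0.54717763],
       [-0.18725833,  0.03268438,  0.9817668 , -0.83842606],
       [ 0.        ,  0.        ,  0.        ,  1.        ]]), 'shot': 2}
top desk 0.75 [258.4, 213.4] 3870
top dial 0.64 [255.2, 207.3] 341
top store_top 0.77 [193.3, 298.8] 161
top store_top 0.66 [157.6, 225.4] 164
top store_top 0.54 [164.9, 180.3] 168
top store_top 0.16 [372.9, 221.1] 158
top cancel_top 0.73 [374.7, 279.3] 146
top cancel_top 0.69 [324.8, 183.4] 144
top cancel_top 0.65 [374.9, 222.1] 156
top pointer 0.82 [250.9, 209.3] 358
top glass_a 0.85 [205.7, 120.3] 942
top glass_a 0.79 [467.8, 219.3] 922
top glass_a 0.64 [325.9, 123.1] 849
top jug 0.73 [270.0, 112.5] 1586
```

View pics/top0.png

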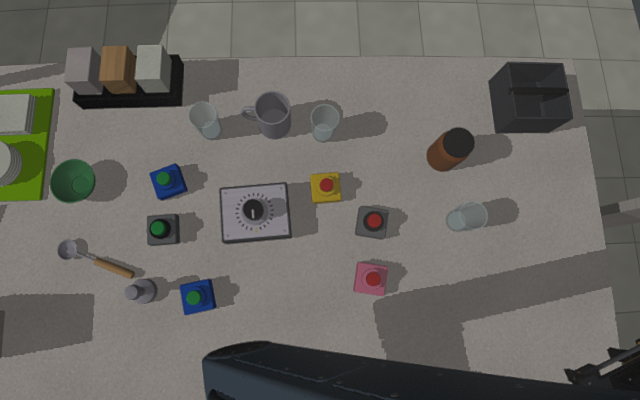

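View pics/side0.png

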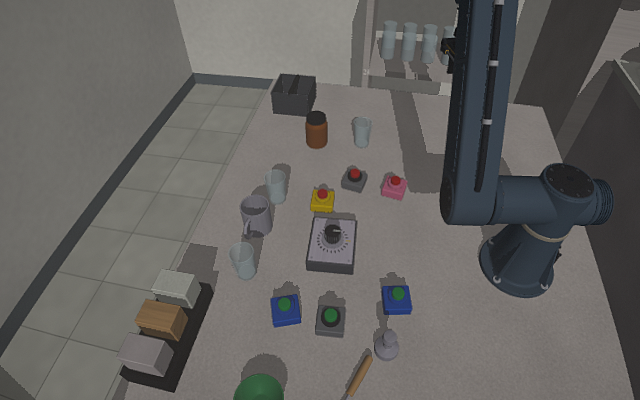

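```bash
python3 - <<'E'
import cv2
a=cv2.imread("pics/top0.png")[155:325,130:400]
cv2.imwrite("pics/topcrop.png",cv2.resize(a,None,fx=2.9,fy=2.9,interpolation=cv2.INTER_CUBIC))
a=cv2.imread("pics/top0.png")[175:250,215:305]
cv2.imwrite("pics/dialcrop.png",cv2.resize(a,None,fx=7,fy=7,interpolation=cv2.INTER_CUBIC))
E
```

```text
(no output)
```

View pics/topcrop.png

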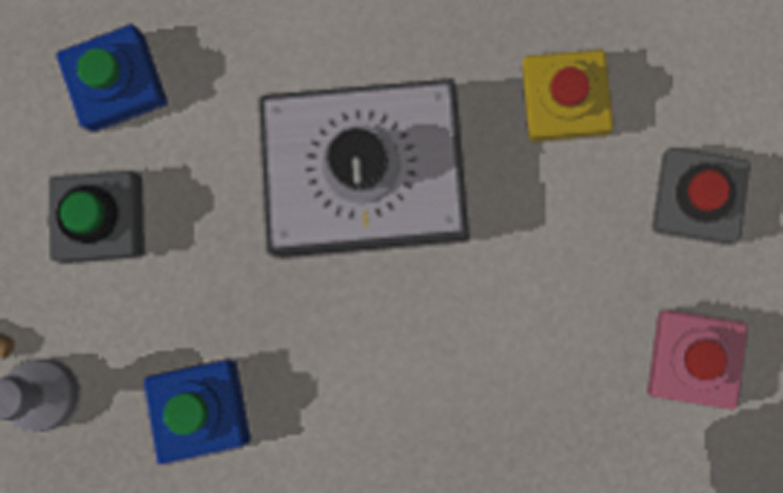

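View pics/dialcrop.png

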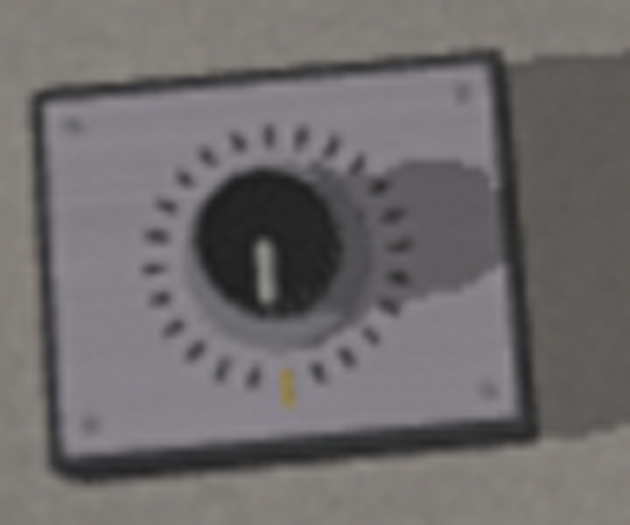

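The top view shows the desk at (255,212), with the dial top near (253,210) and its pointer aimed at the yellow tick (256,230).
- **Green candidates:** grey pod (160,228), blue pod (168,181) and blue pod (197,297). I choose the grey one at (160,228).
- **Red:** grey (372,221) is cancel. Yellow (325,186) and pink (372,278) are decoys.

The crop confirms the choice. Next I'll measure positions.

```bash
cat > h.py <<'E'
import numpy as np, cv2
def ray(c,p):
    k=c["k1"]; K=np.array([[c["fx"],0,c["cx"]],[0,c["fy"],c["cy"]],[0,0,1]])
    u=cv2.undistortPoints(np.array([[p]],float),K,np.array([k,0,0,0,0.]))[0,0]
    T=c["world_to_cam"]; R=T[:3,:3]
    d=R.T@np.array([u[0],-u[1],-1]); o=-R.T@T[:3,3]
    return o,d
def atz(c,p,z):
    o,d=ray(c,p); return o+d*(z-o[2])/d[2]
def proj(c,P):
    T=c["world_to_cam"]; q=T[:3,:3]@np.asarray(P)+T[:3,3]
    u=np.array([q[0],-q[1]])/-q[2]; u=u*(1+c["k1"]*(u@u))
    return np.array([c["fx"]*u[0]+c["cx"],c["fy"]*u[1]+c["cy"]])
def tri(rs):
    A=0;b=0
    for o,d in rs:
        d=d/np.linalg.norm(d); M=np.eye(3)-np.outer(d,d); A=A+M; b=b+M@o
    return np.linalg.solve(A,b)
E
cat > m.py <<'E'
from rig import robot,cams,nets
from h import *
import pickle
cs={n:cams.camera(n) for n in("side","top")}
pickle.dump(cs,open("cs.pkl","wb"))
def blob(c,m,near,r=14):
    n,l,s,ce=cv2.connectedComponentsWithStats(m.astype(np.uint8))
    best=[(ce[i],s[i,4]) for i in range(1,n) if np.hypot(*(ce[i]-near))<r and s[i,4]>15]
    return max(best,key=lambda t:t[1])
for nm,near in(("green",{"side":(330,317),"top":(158,228)}),("red",{"side":(354,174),"top":(374,221)})):
    rs=[]
    for n,c in cs.items():
        im=c["img"].astype(int); r,g,b=im[...,0],im[...,1],im[...,2]
        m=(g>r*1.5)&(g>b*1.4)&(g>70) if nm=="green" else (r>g*1.8)&(r>b*1.8)&(r>80)
        p,a=blob(c,m,np.array(near[n])); rs.append(ray(c,p)); print(nm,n,p,a,[atz(c,p,z).round(4) for z in(.032,.04,.046)])
    print(nm,"tri",tri(rs).round(4))
c=cs["top"]
f=lambda u,v:((u+.5)/7-.5+215,(v+.5)/7-.5+175)
cor=[atz(c,f(*p),.052) for p in((40,97),(497,60),(527,430),(65,455))]
print("corners",np.round(cor,4),"mean",np.mean(cor,0).round(4), [np.linalg.norm(cor[i]-cor[(i+1)%4]).round(4) for i in range(4)])
D=atz(c,f(268,243),.094);P=atz(c,f(267,303),.094);Y=atz(c,f(288,388),.052)
print("dial",D.round(4),"ptr",P.round(4),np.linalg.norm(P-D),"yellow",Y.round(4))
e=cor[1]-cor[0]; print("yaw from edges", np.arctan2(*( (cor[0]-cor[3])[:2][::-1])),np.arctan2(*( (cor[1]-cor[2])[:2][::-1])), np.arctan2(e[0],-e[1]))
for n in cs:
  for t in("dial","glass_a","jug"):
    for d in nets.outline_of(cs[n],t):
      print(n,t,round(d["conf"],2),d["pixel"],atz(cs[n],d["pixel"],.08 if t=="dial" else .05).round(3))
a=cs["side"]["img"][205:285,290:370,::-1]
cv2.imwrite("pics/sidecrop.png",cv2.resize(a,None,fx=7,fy=7,interpolation=cv2.INTER_CUBIC))
E
python3 m.py
```

```text
green side [330.43971631 314.71631206] 141 [array([0.4906, 0.2505, 0.032 ]), array([0.4899, 0.2542, 0.04  ]), array([0.4895, 0.257 , 0.046 ])]
green top [156.89208633 227.74100719] 139 [array([0.4911, 0.2654, 0.032 ]), array([0.4901, 0.2625, 0.04  ]), array([0.4893, 0.2603, 0.046 ])]
green tri [0.489  0.2588 0.0499]
red side [354.77777778 173.05555556] 72 [array([ 0.4959, -0.2557,  0.032 ]), array([ 0.4952, -0.2474,  0.04  ]), array([ 0.4947, -0.2412,  0.046 ])]
red top [373.7987013  220.30519481] 154 [array([ 0.4975, -0.2445,  0.032 ]), array([ 0.4964, -0.2429,  0.04  ]), array([ 0.4956, -0.2417,  0.046 ])]
red tri [ 0.4952 -0.2417  0.0456]
corners [[ 0.5776  0.1142  0.052 ]
 [ 0.5871 -0.0379  0.052 ]
 [ 0.4632 -0.0458  0.052 ]
 [ 0.4584  0.1042  0.052 ]] mean [0.5216 0.0337 0.052 ] [np.float64(0.1524), np.float64(0.1242), np.float64(0.1501), np.float64(0.1196)]
dial [0.5197 0.0336 0.094 ] ptr [0.5007 0.0339 0.094 ] 0.01899355854102408 yellow [0.4787 0.0318 0.052 ]
yaw from edges 0.08351739321170798 0.06336826802897215 0.062454945787266784
side dial 0.57 [332.8, 234.6] [0.52  0.043 0.08 ]
side glass_a 0.93 [241.6, 258.0] [0.752 0.141 0.05 ]
side glass_a 0.66 [360.9, 134.3] [ 0.498 -0.441  0.05 ]
side glass_a 0.64 [275.5, 186.7] [ 0.732 -0.133  0.05 ]
side jug 0.73 [256.3, 215.8] [ 0.757 -0.008  0.05 ]
top dial 0.86 [256.1, 207.1] [0.527 0.028 0.08 ]
top glass_a 0.69 [467.5, 219.6] [ 0.491 -0.464  0.05 ]
top glass_a 0.62 [203.1, 118.7] [0.752 0.16  0.05 ]
top glass_a 0.61 [324.8, 120.4] [ 0.743 -0.135  0.05 ]
top glass_a 0.41 [270.0, 111.2] [ 0.769 -0.003  0.05 ]
top jug 0.6 [271.7, 111.7] [ 0.767 -0.007  0.05 ]
```

View pics/sidecrop.png

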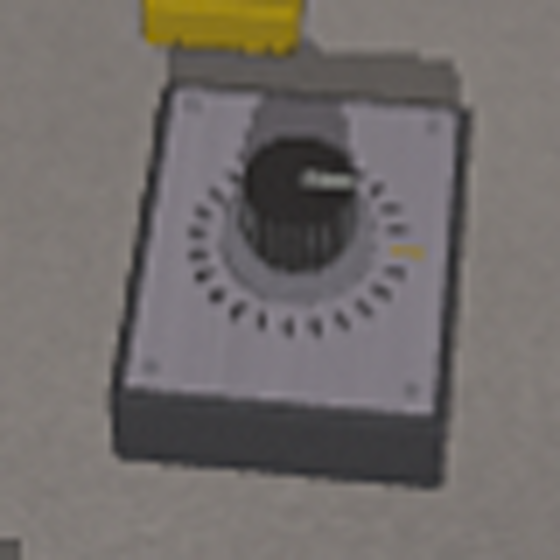

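```bash
cat > go.py <<'E'
# plan rows in tool axes to a world target (TCP) ; usage: go.py x y z spin_total nrows [save]
import sys,numpy as np
from rig import robot
from scipy.spatial.transform import Rotation as R
o=robot.get_obs(); x,y,z,s=map(float,sys.argv[1:5]); n=int(sys.argv[5])
r=R.from_quat(o["tool_rot"]); d=np.array([x,y,z])-o["position"]
print("t",o["time"],"pos",o["position"].round(4),"q",np.round(o["q"],3),"tilt",np.round(r.as_matrix()[:,2],4),"F",o["ft_force"].round(2),"M",o["moment"].round(3),"w",round(o["grip_width"],4),"d",d.round(4))
for i in range(n):
    v=r.inv().apply(d/n)*1000; print('{"x":%.1f,"y":%.1f,"z":%.1f,"spin":%.3f},'%(*v,s/n),end='')
    r=r*R.from_euler("z",s/n)
print()
E
python3 -c "
import pickle
from h import *
cs=pickle.load(open('cs.pkl','rb'))
print(atz(cs['side'],(332.4,229.9),.094), proj(cs['side'],[.5197,.0336,.094]))"
python3 go.py 0.52 0.0335 0.20 -2.1 16
```

```text
[0.52210007 0.03786407 0.094     ] [333.53809363 228.7872694 ]
t 1.2 pos [ 0.1959 -0.5935  0.2226] q [-1.431  0.527  1.433 -0.     1.181 -0.179] tilt [-0. -0. -1.] F [ 0.41 -0.29  0.05] M [-0.009 -0.038  0.072] w 0.0871 d [ 0.3241  0.627  -0.0226]
{"x":31.5,"y":-30.9,"z":1.4,"spin":-0.131},{"x":35.3,"y":-26.5,"z":1.4,"spin":-0.131},{"x":38.4,"y":-21.6,"z":1.4,"spin":-0.131},{"x":40.9,"y":-16.4,"z":1.4,"spin":-0.131},{"x":42.7,"y":-10.9,"z":1.4,"spin":-0.131},{"x":43.8,"y":-5.2,"z":1.4,"spin":-0.131},{"x":44.1,"y":0.6,"z":1.4,"spin":-0.131},{"x":43.7,"y":6.3,"z":1.4,"spin":-0.131},{"x":42.5,"y":12.0,"z":1.4,"spin":-0.131},{"x":40.5,"y":17.4,"z":1.4,"spin":-0.131},{"x":37.9,"y":22.6,"z":1.4,"spin":-0.131},{"x":34.6,"y":27.4,"z":1.4,"spin":-0.131},{"x":30.7,"y":31.6,"z":1.4,"spin":-0.131},{"x":26.3,"y":35.4,"z":1.4,"spin":-0.131},{"x":21.5,"y":38.5,"z":1.4,"spin":-0.131},{"x":16.2,"y":41.0,"z":1.4,"spin":-0.131},
```

>>> {"fn": "play_rows", "kwargs": {"commands": [{"x": 31,"y": -31,"z": 1,"spin": -0.13},{"x": 35,"y": -26,"z": 1,"spin": -0.13},{"x": 38,"y": -22,"z": 1,"spin": -0.13},{"x": 41,"y": -16,"z": 1,"spin": -0.13},{"x": 43,"y": -11,"z": 1,"spin": -0.13},{"x": 44,"y": -5,"z": 1,"spin": -0.13},{"x": 44,"y": 1,"z": 1,"spin": -0.13},{"x": 44,"y": 6,"z": 1,"spin": -0.13}]}}

```text
time: 2.0
position: [0.3575, -0.2769, 0.2132]
tool_rot: [0.768, 0.64, -0.002, 0.005]
ft_force: [0.7, 0.1, -0.6]
grip_width: 0.0872
```

```bash
python3 go.py 0.5207 0.035 0.18 -1.2 8
```

```text
t 2.0 pos [ 0.3575 -0.2769  0.2132] q [-0.904  0.307  1.867 -0.005  0.957 -0.72 ] tilt [ 0.0036 -0.0109 -0.9999] F [ 0.67  0.06 -0.58] M [ 0.019 -0.074 -0.045] w 0.0872 d [ 0.1632  0.3119 -0.0332]
{"x":42.1,"y":13.0,"z":3.8,"spin":-0.150},{"x":39.7,"y":19.1,"z":3.8,"spin":-0.150},{"x":36.4,"y":24.8,"z":3.8,"spin":-0.150},{"x":32.2,"y":30.0,"z":3.8,"spin":-0.150},{"x":27.4,"y":34.5,"z":3.8,"spin":-0.150},{"x":21.9,"y":38.2,"z":3.8,"spin":-0.150},{"x":16.0,"y":41.0,"z":3.8,"spin":-0.150},{"x":9.7,"y":43.0,"z":3.8,"spin":-0.150},
```

>>> {"fn": "play_rows", "kwargs": {"commands": [{"x": 42,"y": 13,"z": 4,"spin": -0.15},{"x": 40,"y": 19,"z": 4,"spin": -0.15},{"x": 36,"y": 25,"z": 4,"spin": -0.15},{"x": 32,"y": 30,"z": 4,"spin": -0.15},{"x": 27,"y": 34,"z": 4,"spin": -0.15},{"x": 22,"y": 38,"z": 4,"spin": -0.15},{"x": 16,"y": 41,"z": 4,"spin": -0.15},{"x": 9,"y": 42,"z": 4,"spin": -0.15}]}}

```text
time: 2.8
position: [0.527, 0.0459, 0.18]
tool_rot: [0.272, 0.962, -0.006, 0.008]
ft_force: [0.6, -1.1, -1.0]
grip_width: 0.0872
```

```bash
python3 go.py 0.5207 0.035 0.13 0 3;python3 - <<'E'
from rig import cams
import cv2
for n in("top","side"):
    c=cams.camera(n); cv2.imwrite(f"pics/{n}1.png",c["img"][:,:,::-1])
E
```

```text
t 2.8 pos [0.527  0.0459 0.18  ] q [-0.116  0.454  1.725 -0.017  0.95  -1.126] tilt [ 0.0115 -0.0155 -0.9998] F [ 0.58 -1.05 -1.  ] M [ 0.052 -0.14   0.024] w 0.0872 d [-0.0063 -0.0109 -0.05  ]
{"x":0.2,"y":-4.1,"z":16.7,"spin":0.000},{"x":0.2,"y":-4.1,"z":16.7,"spin":0.000},{"x":0.2,"y":-4.1,"z":16.7,"spin":0.000},
```

View pics/side1.png

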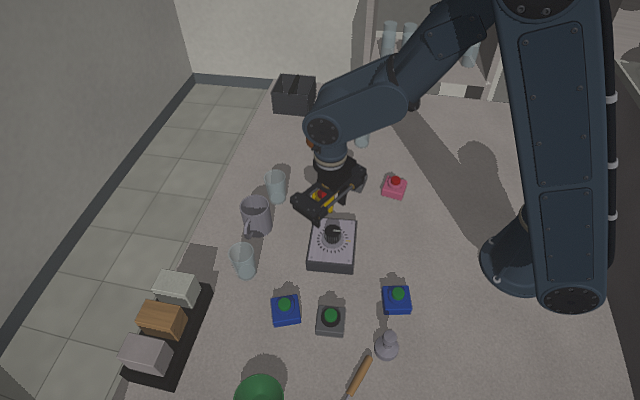

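The side view shows the gripper open above the dial (333,235), with nothing near it. Next: centre, then descend.

>>> {"fn": "play_rows", "kwargs": {"commands": [{"x": 0,"y": -6,"z": 15},{"x": 0,"y": -6,"z": 15},{"x": 0,"y": 0,"z": 15},{"x": 0,"y": 0,"z": 3}]}}

```text
invalid input
```

```bash
python3 go.py 0.5207 0.035 0.0655 0 5;python3 - <<'E'
from rig import cams
import cv2
for n in("top","side"):
    c=cams.camera(n); a=c["img"][150:310,230:440,::-1] if n=="side" else c["img"][130:290,160:370,::-1]
    cv2.imwrite(f"pics/{n}2.png",cv2.resize(a,None,fx=3.5,fy=3.5))
E
```

```text
t 2.9 pos [0.5284 0.0483 0.1798] q [-0.112  0.455  1.723 -0.015  0.949 -1.124] tilt [ 0.0135 -0.014  -0.9998] F [-0.95 -0.59  0.44] M [ 0.02  -0.135  0.012] w 0.087 d [-0.0077 -0.0133 -0.1143]
{"x":0.4,"y":-3.0,"z":22.9,"spin":0.000},{"x":0.4,"y":-3.0,"z":22.9,"spin":0.000},{"x":0.4,"y":-3.0,"z":22.9,"spin":0.000},{"x":0.4,"y":-3.0,"z":22.9,"spin":0.000},{"x":0.4,"y":-3.0,"z":22.9,"spin":0.000},
```

View pics/side2.png

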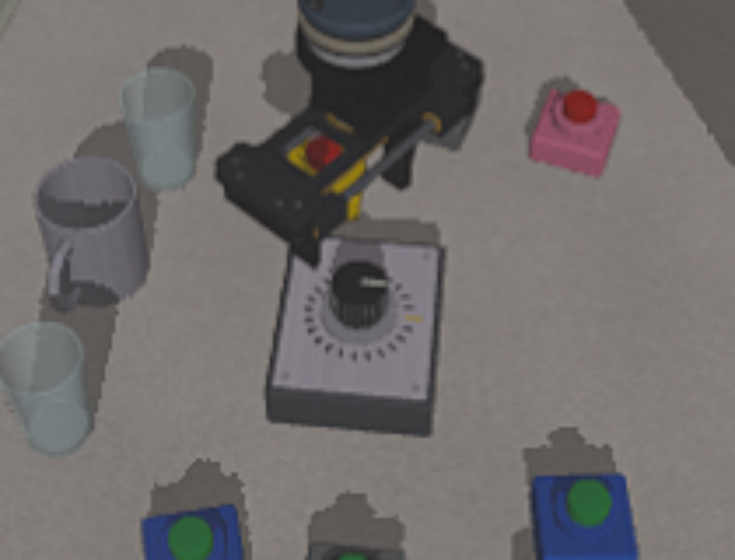

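View pics/top2.png

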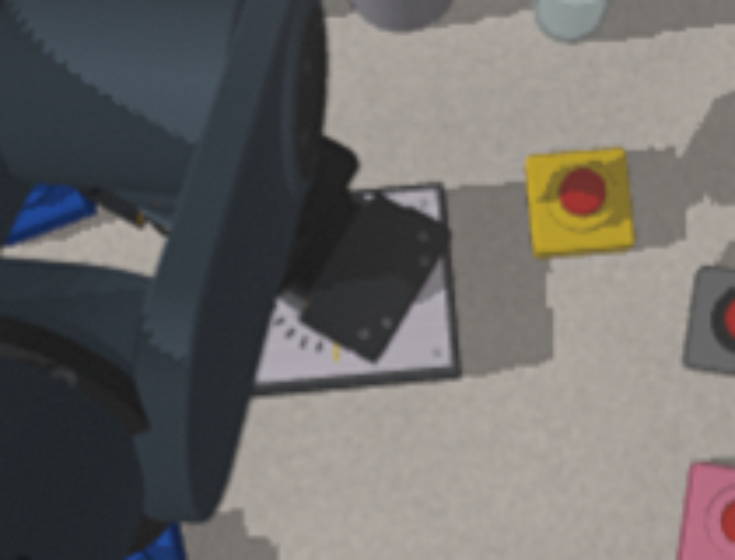

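The call was refused because the rows left out "spin"; every field is needed. The crops still show the gripper above the desk and the dial untouched.

>>> {"fn": "play_rows", "kwargs": {"commands": [{"x": 1,"y": -8,"z": 16,"spin": 0},{"x": 1,"y": -7,"z": 16,"spin": 0},{"x": 0,"y": 0,"z": 16,"spin": 0},{"x": 0,"y": 0,"z": 8,"spin": 0},{"x": 0,"y": 0,"z": 0,"spin": 0}]}}

```text
time: 3.5
position: [0.5148, 0.0251, 0.124]
tool_rot: [0.281, 0.96, -0.007, 0.008]
ft_force: [0.2, -0.5, 0.7]
grip_width: 0.0871
```

```bash
python3 go.py 0.5207 0.035 0.0655 0 5;python3 - <<'E'
from rig import cams
import cv2
for n in("side",):
    c=cams.camera(n); a=c["img"][150:310,230:440,::-1] if n=="side" else c["img"][130:290,160:370,::-1]
    cv2.imwrite(f"pics/{n}3.png",cv2.resize(a,None,fx=3.5,fy=3.5))
E
```

```text
t 3.5 pos [0.5148 0.0251 0.124 ] q [-0.159  0.527  1.806 -0.022  0.795 -1.145] tilt [ 0.011  -0.0179 -0.9998] F [ 0.16 -0.54  0.68] M [ 0.067 -0.13  -0.034] w 0.0871 d [ 0.0059  0.0099 -0.0585]
{"x":0.3,"y":2.4,"z":11.7,"spin":0.000},{"x":0.3,"y":2.4,"z":11.7,"spin":0.000},{"x":0.3,"y":2.4,"z":11.7,"spin":0.000},{"x":0.3,"y":2.4,"z":11.7,"spin":0.000},{"x":0.3,"y":2.4,"z":11.7,"spin":0.000},
```

View pics/side3.png

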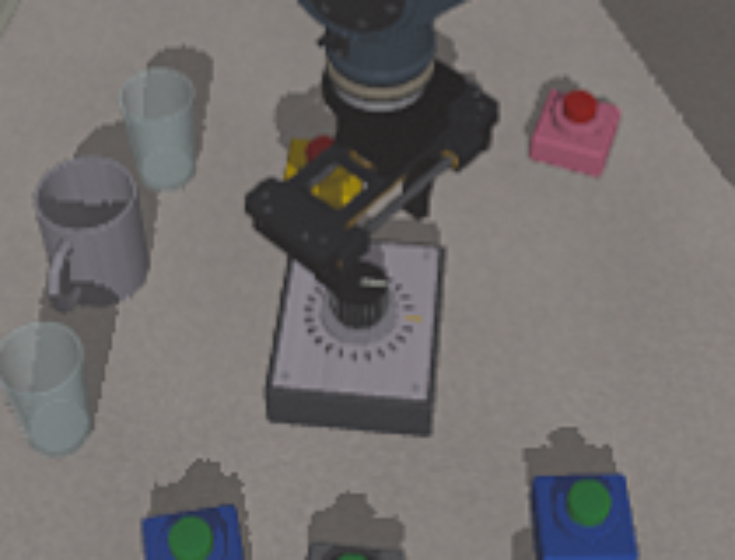

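>>> {"fn": "play_rows", "kwargs": {"commands": [{"x": 0,"y": 4,"z": 4,"spin": 0},{"x": 0,"y": 4,"z": 4,"spin": 0},{"x": 0,"y": 2,"z": 4,"spin": 0},{"x": 0,"y": 0,"z": 0,"spin": 0},{"x": 0,"y": 0,"z": 0,"spin": 0}]}}

```text
time: 4.05
position: [0.5231, 0.0333, 0.1137]
tool_rot: [0.281, 0.96, -0.007, 0.011]
ft_force: [-0.1, -0.3, -0.2]
grip_width: 0.087
```

```bash
python3 go.py 0.5207 0.035 0.0655 0 5
```

```text
t 4.05 pos [0.5231 0.0333 0.1137] q [-0.14   0.552  1.796 -0.023  0.775 -1.125] tilt [ 0.0167 -0.0188 -0.9997] F [-0.15 -0.35 -0.19] M [ 0.061 -0.125  0.05 ] w 0.087 d [-0.0024  0.0017 -0.0482]
{"x":0.8,"y":0.1,"z":9.6,"spin":0.000},{"x":0.8,"y":0.1,"z":9.6,"spin":0.000},{"x":0.8,"y":0.1,"z":9.6,"spin":0.000},{"x":0.8,"y":0.1,"z":9.6,"spin":0.000},{"x":0.8,"y":0.1,"z":9.6,"spin":0.000},
```

>>> {"fn": "play_rows", "kwargs": {"commands": [{"x": 2,"y": 0,"z": 10,"spin": 0},{"x": 1,"y": 0,"z": 10,"spin": 0},{"x": 1,"y": 0,"z": 10,"spin": 0},{"x": 0,"y": 0,"z": 8,"spin": 0},{"x": 0,"y": 0,"z": 3,"spin": 0},{"x": 0,"y": 0,"z": 0,"spin": 0}]}}

```text
time: 4.65
position: [0.5194, 0.0352, 0.0682]
tool_rot: [0.281, 0.96, -0.007, 0.01]
ft_force: [-0.1, -0.0, -0.2]
grip_width: 0.087
```

```bash
python3 go.py 0.5207 0.035 0.0655 0 2
```

```text
t 4.65 pos [0.5194 0.0352 0.0682] q [-0.137  0.629  1.83  -0.027  0.665 -1.118] tilt [ 0.0148 -0.0186 -0.9997] F [-0.1  -0.05 -0.19] M [ 0.089 -0.128 -0.003] w 0.087 d [ 0.0013 -0.0002 -0.0027]
{"x":-0.6,"y":0.3,"z":1.4,"spin":0.000},{"x":-0.6,"y":0.3,"z":1.4,"spin":0.000},
```

>>> {"fn": "play_rows", "kwargs": {"commands": [{"x": -1,"y": 0,"z": 2.5,"spin": 0},{"x": 0,"y": 0,"z": 0,"spin": 0},{"x": 0,"y": 0,"z": 0,"spin": 0},{"x": 0,"y": 0,"z": 0,"spin": 0},{"x": 0,"y": 0,"z": 0,"spin": 0},{"x": 0,"y": 0,"z": 0,"spin": 0},{"x": 0,"y": 0,"z": 0,"spin": 0}], "grip": 0, "newtons": 8}}

```text
time: 5.35
position: [0.5232, 0.0357, 0.0666]
tool_rot: [0.282, 0.959, -0.005, 0.013]
ft_force: [3.0, 5.4, -4.3]
grip_width: 0.0437
```

```bash
python3 go.py 0.5207 0.035 0.0655 0 2
```

```text
t 5.35 pos [0.5232 0.0357 0.0666] q [-0.137  0.634  1.827 -0.022  0.658 -1.119] tilt [ 0.0216 -0.0164 -0.9996] F [ 2.96  5.42 -4.3 ] M [ 0.779 -0.544  0.039] w 0.0437 d [-0.0025 -0.0007 -0.0011]
{"x":0.9,"y":-1.0,"z":0.5,"spin":0.000},{"x":0.9,"y":-1.0,"z":0.5,"spin":0.000},
```

>>> {"fn": "play_rows", "kwargs": {"commands": [{"x": 1,"y": 1,"z": 0,"spin": 0},{"x": 0,"y": 0,"z": 0,"spin": 0}]}}

```text
time: 5.55
position: [0.5233, 0.036, 0.0669]
tool_rot: [0.281, 0.96, -0.006, 0.013]
ft_force: [0.4, 0.3, -2.3]
grip_width: 0.0435
```

```bash
python3 go.py 0.5207 0.035 0.0655 0 2
```

```text
t 5.55 pos [0.5233 0.036  0.0669] q [-0.135  0.633  1.827 -0.026  0.657 -1.116] tilt [ 0.0223 -0.0191 -0.9996] F [ 0.4   0.29 -2.32] M [ 0.106 -0.179 -0.047] w 0.0435 d [-0.0026 -0.001  -0.0014]
{"x":0.8,"y":-1.1,"z":0.7,"spin":0.000},{"x":0.8,"y":-1.1,"z":0.7,"spin":0.000},
```

>>> {"fn": "play_rows", "kwargs": {"commands": [{"x": 0,"y": 0,"z": 0,"spin": 0},{"x": 0,"y": 0,"z": 0,"spin": 0},{"x": 0,"y": 0,"z": 0,"spin": 0}], "grip": 0, "newtons": 55}}

```text
time: 5.85
position: [0.5233, 0.0361, 0.0669]
tool_rot: [0.281, 0.96, -0.006, 0.013]
ft_force: [-0.0, -0.6, -1.2]
grip_width: 0.043
```

```bash
cat > st.py <<'E'
import numpy as np,os,json
from rig import robot
from scipy.spatial.transform import Rotation as R
o=robot.get_obs(); m=R.from_quat(o["tool_rot"]).as_matrix()
psi=np.arctan2(m[1,0],m[0,0])
if not os.path.exists("ref.json"): json.dump([psi,o["moment"][2],o["joint_torque"][5]],open("ref.json","w"))
p0,m0,t0=json.load(open("ref.json"))
th=(p0-psi)%(2*np.pi); th=th-2*np.pi if th>5 else th
fy=m.T@o["ft_force"]
M=o["moment"][2]-m0
print("t %.2f th %.3f  Mz %.3f wheelclicks(Mz) %.2f  tq6 %.3f | pos %s Ftool %s M %s q6 %.3f w %.4f"%(o["time"],th,M,(th-abs(M)/.67)/.2618,o["joint_torque"][5]-t0,o["position"].round(4),fy.round(1),o["moment"].round(3),o["q"][5],o["grip_width"]))
E
python3 st.py
```

```text
t 5.85 th 0.000  Mz 0.000 wheelclicks(Mz) 0.00  tq6 0.000 | pos [0.5233 0.0361 0.0669] Ftool [-0.3 -0.5  1.2] M [ 0.006 -0.2    0.025] q6 -1.116 w 0.0430
```

>>> {"fn": "play_rows", "kwargs": {"commands": [{"x": 0,"y": 0,"z": 0,"spin": 0.025},{"x": 0,"y": 0,"z": 0,"spin": 0.025},{"x": 0,"y": 0,"z": 0,"spin": 0.025},{"x": 0,"y": 0,"z": 0,"spin": 0.025}]}}

```text
time: 6.25
position: [0.5232, 0.036, 0.0668]
tool_rot: [0.332, 0.943, -0.005, 0.014]
ft_force: [0.6, -1.2, -0.6]
grip_width: 0.0429
```

```bash
python3 st.py
```

```text
t 6.25 th 0.108  Mz 0.059 wheelclicks(Mz) 0.08  tq6 -0.115 | pos [0.5232 0.036  0.0668] Ftool [-1.2 -0.6  0.7] M [-0.013 -0.17   0.084] q6 -1.009 w 0.0429
```

>>> {"fn": "play_rows", "kwargs": {"commands": [{"x": 0,"y": 0,"z": 0,"spin": 0.025},{"x": 0,"y": 0,"z": 0,"spin": 0.025},{"x": 0,"y": 0,"z": 0,"spin": 0.025}]}}

```text
time: 6.55
position: [0.5232, 0.036, 0.0669]
tool_rot: [0.37, 0.929, -0.005, 0.014]
ft_force: [0.8, 0.2, -1.0]
grip_width: 0.0432
```

```bash
python3 st.py
```

```text
t 6.55 th 0.189  Mz 0.098 wheelclicks(Mz) 0.16  tq6 -0.071 | pos [0.5232 0.036  0.0669] Ftool [-0.4  0.7  1. ] M [-0.059 -0.195  0.123] q6 -0.927 w 0.0432
```

>>> {"fn": "play_rows", "kwargs": {"commands": [{"x": 0,"y": 0,"z": 0,"spin": 0.025},{"x": 0,"y": 0,"z": 0,"spin": 0.025},{"x": 0,"y": 0,"z": 0,"spin": 0.025}]}}

```text
time: 6.85
position: [0.5232, 0.036, 0.0669]
tool_rot: [0.407, 0.913, -0.004, 0.014]
ft_force: [0.4, 0.2, 0.7]
grip_width: 0.043
```

```bash
python3 st.py
```

```text
t 6.85 th 0.270  Mz 0.110 wheelclicks(Mz) 0.40  tq6 -0.033 | pos [0.5232 0.036  0.0669] Ftool [-0.1  0.4 -0.7] M [-0.096 -0.134  0.135] q6 -0.846 w 0.0430
```

>>> {"fn": "play_rows", "kwargs": {"commands": [{"x": 0,"y": 0,"z": 0,"spin": 0.025},{"x": 0,"y": 0,"z": 0,"spin": 0.025},{"x": 0,"y": 0,"z": 0,"spin": 0.025}]}}

```text
time: 7.15
position: [0.5232, 0.0359, 0.0669]
tool_rot: [0.444, 0.896, -0.004, 0.014]
ft_force: [0.6, 0.7, -1.4]
grip_width: 0.0432
```

```bash
python3 st.py
```

```text
t 7.15 th 0.351  Mz 0.128 wheelclicks(Mz) 0.61  tq6 -0.036 | pos [0.5232 0.0359 0.0669] Ftool [0.3 0.9 1.4] M [-0.098 -0.067  0.153] q6 -0.764 w 0.0432
```

>>> {"fn": "play_rows", "kwargs": {"commands": [{"x": 0,"y": 0,"z": 0,"spin": 0.025},{"x": 0,"y": 0,"z": 0,"spin": 0.025},{"x": 0,"y": 0,"z": 0,"spin": 0.025}]}}

```text
time: 7.45
position: [0.5231, 0.0359, 0.0669]
tool_rot: [0.481, 0.877, -0.003, 0.014]
ft_force: [0.5, 0.4, -0.4]
grip_width: 0.043
```

```bash
python3 st.py
```

```text
t 7.45 th 0.433  Mz 0.114 wheelclicks(Mz) 1.00  tq6 -0.070 | pos [0.5231 0.0359 0.0669] Ftool [0.1 0.6 0.4] M [-0.11  -0.028  0.139] q6 -0.682 w 0.0430
```

```bash
python3 st.py; python3 - <<'E'
from rig import cams,robot
import cv2
for n in("side","top","side","side"):
    c=cams.camera(n); a=c["img"][190:270,290:390,::-1] if n=="side" else c["img"][170:250,205:305,::-1]
    cv2.imwrite(f"pics/{n}4.png",cv2.resize(a,None,fx=7,fy=7,interpolation=cv2.INTER_CUBIC))
    o=robot.get_obs();print(o["time"],o["moment"].round(3),o["joint_torque"][5].round(3))
E
python3 st.py
```

```text
t 7.45 th 0.433  Mz 0.114 wheelclicks(Mz) 1.00  tq6 -0.070 | pos [0.5231 0.0359 0.0669] Ftool [0.1 0.6 0.4] M [-0.11  -0.028  0.139] q6 -0.682 w 0.0430
7.5 [-0.112 -0.034  0.119] 0.161
7.55 [-0.125 -0.024  0.079] 0.217
7.6 [-0.122 -0.048  0.141] 0.146
7.65 [-0.133 -0.018  0.117] 0.121
t 7.65 th 0.431  Mz 0.092 wheelclicks(Mz) 1.12  tq6 0.097 | pos [0.5231 0.0359 0.0669] Ftool [-1.2  0.5  0.2] M [-0.133 -0.018  0.117] q6 -0.684 w 0.0431
```

View pics/side4.png

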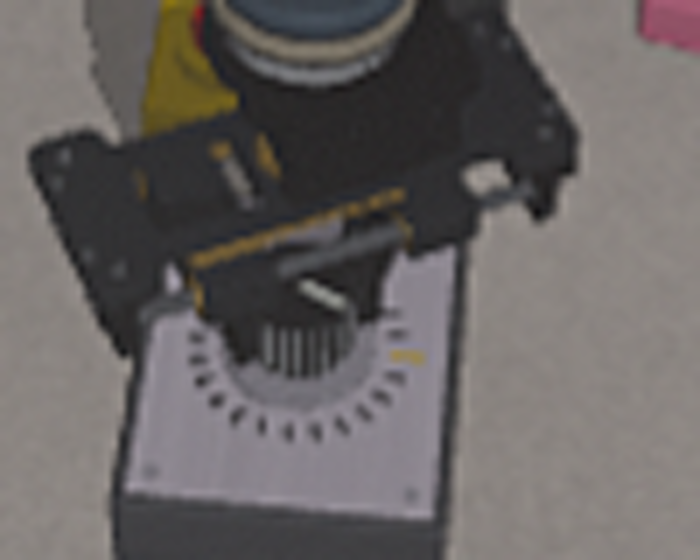

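View pics/top4.png

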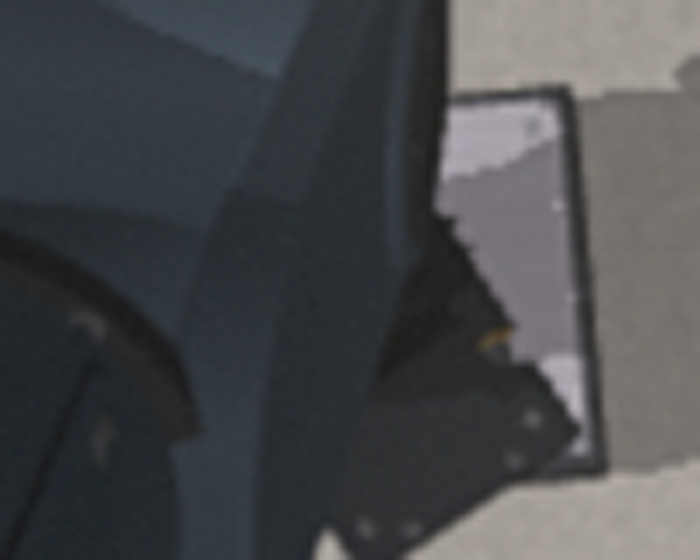

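```bash
cat > ptr.py <<'E'
import pickle,sys
from h import *
cs=pickle.load(open('cs.pkl','rb'));c=cs['side']
D=np.array([.5215,.0355])
def ang(px): 
    P=atz(c,px,.094)[:2]; return P
g=lambda u,v:((u+.5)/7-.5+290,(v+.5)/7-.5+190)
a,b=ang(g(302,283)),ang(g(348,308)); print(a,b)
f=lambda u,v:((u+.5)/7-.5+290,(v+.5)/7-.5+205)
a0,b0=ang(f(303,179)),ang(f(354,182)); print(a0,b0)
an=lambda a,b:np.arctan2(*(b-a)[::-1])
print(an(a,b),an(a0,b0), (an(a0,b0)-an(a,b))%(2*np.pi))
E
python3 ptr.py
```

```text
[0.52120906 0.03805182] [0.50189937 0.04686278]
[0.52074947 0.03846275] [0.50118629 0.03650075]
2.7135142499805447 -3.0416364663178412 0.5280345908811999
```

```bash
cat > av.py <<'E'
import numpy as np,json
from rig import robot,cams
from scipy.spatial.transform import Rotation as R
p0=json.load(open("ref.json"))[0]; Ms=[];ths=[]
for i in range(7):
    if i: cams.camera("side")
    o=robot.get_obs(); m=R.from_quat(o["tool_rot"]).as_matrix()
    ths.append((p0-np.arctan2(m[1,0],m[0,0]))%(2*np.pi)); Ms.append(o["moment"][2])
th=np.mean(ths);M=np.mean(Ms)
print("t %.2f th %.3f M %.3f (%s) clicks %.2f F %s q6 %.2f"%(o["time"],th,M,np.round(Ms,2),(th-M/.67)/.2618,o["ft_force"].round(1),o["q"][5]))
E
echo ok
```

```text
ok
```

>>> {"fn": "play_rows", "kwargs": {"commands": [{"x": 0,"y": 0,"z": 0,"spin": 0.025},{"x": 0,"y": 0,"z": 0,"spin": 0.025},{"x": 0,"y": 0,"z": 0,"spin": 0.025}]}}

```text
time: 7.95
position: [0.5231, 0.0359, 0.0669]
tool_rot: [0.514, 0.857, -0.003, 0.014]
ft_force: [0.3, -0.4, -1.1]
grip_width: 0.0429
```

```bash
python3 av.py
```

```text
t 8.25 th 0.510 M 0.140 ([0.15 0.14 0.16 0.17 0.12 0.12 0.13]) clicks 1.15 F [ 0.5 -0.2 -0.6] q6 -0.61
```

>>> {"fn": "play_rows", "kwargs": {"commands": [{"x": 0,"y": 0,"z": 0,"spin": 0.025},{"x": 0,"y": 0,"z": 0,"spin": 0.025},{"x": 0,"y": 0,"z": 0,"spin": 0.025}]}}

```text
time: 8.55
position: [0.523, 0.0359, 0.0669]
tool_rot: [0.547, 0.837, -0.002, 0.014]
ft_force: [0.3, -1.0, -0.0]
grip_width: 0.0431
```

```bash
python3 av.py
```

```text
t 8.85 th 0.588 M 0.095 ([0.16 0.15 0.12 0.09 0.05 0.06 0.03]) clicks 1.70 F [-0.7 -0.6 -0.6] q6 -0.53
```

>>> {"fn": "play_rows", "kwargs": {"commands": [{"x": 0,"y": 0,"z": 0,"spin": 0.025},{"x": 0,"y": 0,"z": 0,"spin": 0.025},{"x": 0,"y": 0,"z": 0,"spin": 0.025}]}}

```text
time: 9.15
position: [0.523, 0.0359, 0.0669]
tool_rot: [0.58, 0.814, -0.002, 0.014]
ft_force: [0.8, -0.7, 0.1]
grip_width: 0.0427
```

```bash
python3 av.py
```

```text
t 9.45 th 0.667 M 0.100 ([0.14 0.08 0.08 0.08 0.04 0.15 0.12]) clicks 1.98 F [ 0.9  0.2 -0.8] q6 -0.45
```

>>> {"fn": "play_rows", "kwargs": {"commands": [{"x": 0,"y": 0,"z": 0,"spin": 0.025},{"x": 0,"y": 0,"z": 0,"spin": 0.025},{"x": 0,"y": 0,"z": 0,"spin": 0.025}]}}

```text
time: 9.75
position: [0.523, 0.0359, 0.0668]
tool_rot: [0.611, 0.791, -0.001, 0.014]
ft_force: [0.5, -0.0, 0.1]
grip_width: 0.043
```

```bash
python3 av.py
```

```text
t 10.05 th 0.745 M 0.144 ([0.13 0.17 0.16 0.11 0.13 0.19 0.12]) clicks 2.03 F [ 0.5 -0.6 -0.6] q6 -0.37
```

>>> {"fn": "play_rows", "kwargs": {"commands": [{"x": 0,"y": 0,"z": 0,"spin": 0.025},{"x": 0,"y": 0,"z": 0,"spin": 0.025},{"x": 0,"y": 0,"z": 0,"spin": 0.025},{"x": 0,"y": 0,"z": 0,"spin": 0.025},{"x": 0,"y": 0,"z": 0,"spin": 0.025},{"x": 0,"y": 0,"z": 0,"spin": 0.025}]}}

```text
time: 10.65
position: [0.5229, 0.0359, 0.0669]
tool_rot: [0.673, 0.74, -0.0, 0.014]
ft_force: [0.8, -0.6, -0.5]
grip_width: 0.0428
```

```bash
python3 av.py
```

```text
t 10.95 th 0.905 M 0.089 ([0.11 0.12 0.11 0.08 0.05 0.11 0.04]) clicks 2.95 F [ 1.1 -0.4 -0.1] q6 -0.21
```

>>> {"fn": "play_rows", "kwargs": {"commands": [{"x": 0,"y": 0,"z": 0,"spin": 0.025},{"x": 0,"y": 0,"z": 0,"spin": 0.025},{"x": 0,"y": 0,"z": 0,"spin": 0.025},{"x": 0,"y": 0,"z": 0,"spin": 0.025}]}}

```text
time: 11.35
position: [0.5229, 0.0359, 0.0669]
tool_rot: [0.711, 0.703, 0.001, 0.014]
ft_force: [2.0, -0.5, -0.3]
grip_width: 0.0432
```

```bash
python3 av.py
```

```text
t 11.65 th 1.011 M 0.164 ([0.17 0.11 0.18 0.17 0.09 0.24 0.2 ]) clicks 2.93 F [ 0.5 -0.4  0.5] q6 -0.11
```

>>> {"fn": "play_rows", "kwargs": {"commands": [{"x": 0,"y": 0,"z": 0,"spin": 0.025},{"x": 0,"y": 0,"z": 0,"spin": 0.025},{"x": 0,"y": 0,"z": 0,"spin": 0.025},{"x": 0,"y": 0,"z": 0,"spin": 0.025},{"x": 0,"y": 0,"z": 0,"spin": 0.025},{"x": 0,"y": 0,"z": 0,"spin": 0.025}]}}

```text
time: 12.25
position: [0.5228, 0.036, 0.0669]
tool_rot: [0.765, 0.644, 0.002, 0.014]
ft_force: [1.2, -0.4, -0.3]
grip_width: 0.043
```

```bash
python3 av.py
```

```text
t 12.55 th 1.171 M 0.104 ([0.11 0.12 0.09 0.13 0.08 0.07 0.13]) clicks 3.88 F [ 1.1 -0.4  0.3] q6 0.05
```

>>> {"fn": "play_rows", "kwargs": {"commands": [{"x": 0,"y": 0,"z": 0,"spin": 0.025},{"x": 0,"y": 0,"z": 0,"spin": 0.025},{"x": 0,"y": 0,"z": 0,"spin": 0.025},{"x": 0,"y": 0,"z": 0,"spin": 0.02}]}}

```text
time: 12.95
position: [0.5228, 0.036, 0.0669]
tool_rot: [0.796, 0.605, 0.002, 0.014]
ft_force: [0.8, -0.4, 0.5]
grip_width: 0.0431
```

```bash
python3 av.py
```

```text
t 13.25 th 1.271 M 0.126 ([0.15 0.14 0.14 0.08 0.14 0.14 0.09]) clicks 4.14 F [ 0.6 -0.3 -0.2] q6 0.16
```

>>> {"fn": "play_rows", "kwargs": {"commands": [{"x": 0,"y": 0,"z": 0,"spin": 0.025},{"x": 0,"y": 0,"z": 0,"spin": 0.025},{"x": 0,"y": 0,"z": 0,"spin": 0.025},{"x": 0,"y": 0,"z": 0,"spin": 0.025},{"x": 0,"y": 0,"z": 0,"spin": 0.025}]}}

```text
time: 13.75
position: [0.5227, 0.0361, 0.0669]
tool_rot: [0.835, 0.551, 0.003, 0.014]
ft_force: [1.7, 0.5, 0.6]
grip_width: 0.0426
```

```bash
python3 av.py; python3 av.py
```

```text
t 14.05 th 1.404 M 0.106 ([0.19 0.13 0.13 0.07 0.05 0.08 0.09]) clicks 4.76 F [ 0.8 -0.7  0.3] q6 0.29
t 14.35 th 1.403 M 0.078 ([0.09 0.05 0.09 0.12 0.02 0.12 0.04]) clicks 4.92 F [ 0.5  0.6 -0.8] q6 0.29
```

The torque history shows five drops, and the wheel estimate is about 4.9 clicks (four clicks would read 0.24 N m, but it reads 0.08). Now I let go and rise.

>>> {"fn": "play_rows", "kwargs": {"commands": [{"x": 0,"y": 0,"z": 0,"spin": 0},{"x": 0,"y": 0,"z": 0,"spin": 0},{"x": 0,"y": 0,"z": 0,"spin": 0},{"x": 0,"y": 0,"z": 0,"spin": 0},{"x": 0,"y": 0,"z": 0,"spin": 0},{"x": 0,"y": 0,"z": 0,"spin": 0}], "grip": 1}}

```text
time: 14.95
position: [0.523, 0.0362, 0.067]
tool_rot: [0.834, 0.551, 0.004, 0.014]
ft_force: [0.1, 0.6, 0.5]
grip_width: 0.0822
```

>>> {"fn": "play_rows", "kwargs": {"commands": [{"x": 0,"y": 0,"z": -10,"spin": 0},{"x": 0,"y": 0,"z": -15,"spin": 0},{"x": 0,"y": 0,"z": -20,"spin": 0},{"x": 0,"y": 0,"z": -20,"spin": 0},{"x": 0,"y": 0,"z": -10,"spin": 0}]}}

```text
time: 15.45
position: [0.5199, 0.0379, 0.145]
tool_rot: [0.834, 0.551, 0.003, 0.013]
ft_force: [1.0, -0.3, -1.1]
grip_width: 0.0869
```

```bash
python3 go.py 0.489 0.259 0.10 0 8; python3 - <<'E'
from rig import cams
import cv2
for n in("side",):
    c=cams.camera(n); a=c["img"][190:270,290:390,::-1] if n=="side" else c["img"][130:290,160:370,::-1]
    cv2.imwrite(f"pics/{n}5.png",cv2.resize(a,None,fx=7,fy=7,interpolation=cv2.INTER_CUBIC))
E
```

```text
t 15.45 pos [0.5199 0.0379 0.145 ] q [-0.132  0.496  1.78  -0.021  0.844  0.285] tilt [ 0.0185 -0.0185 -0.9997] F [ 1.   -0.28 -1.07] M [-0.102 -0.078 -0.083] w 0.0869 d [-0.0309  0.2211 -0.045 ]
{"x":24.0,"y":-14.5,"z":5.0,"spin":0.000},{"x":24.0,"y":-14.5,"z":5.0,"spin":0.000},{"x":24.0,"y":-14.5,"z":5.0,"spin":0.000},{"x":24.0,"y":-14.5,"z":5.0,"spin":0.000},{"x":24.0,"y":-14.5,"z":5.0,"spin":0.000},{"x":24.0,"y":-14.5,"z":5.0,"spin":0.000},{"x":24.0,"y":-14.5,"z":5.0,"spin":0.000},{"x":24.0,"y":-14.5,"z":5.0,"spin":0.000},
```

View pics/side5.png

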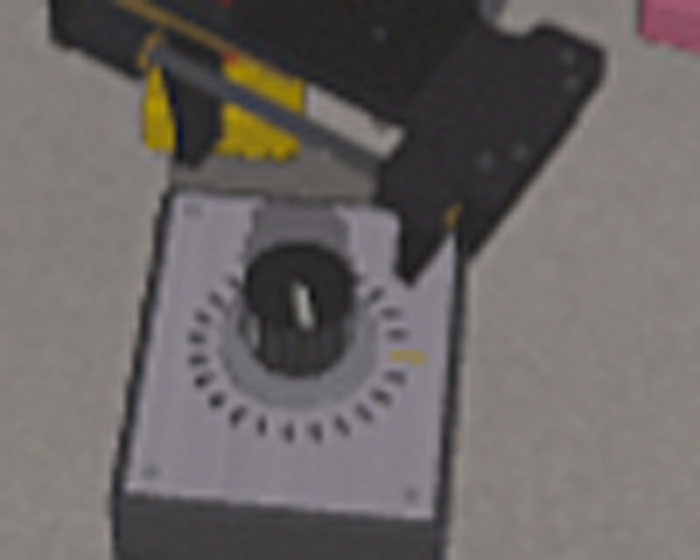

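```bash
cat >> ptr.py <<'E'
a,b=ang(g(297,281)),ang(g(308,326)); print("now",a,b,"turned deg",np.degrees((an(a0,b0)-an(a,b))%(2*np.pi)))
C=np.array([.5207,.0383])
for k in(4,5,6):
    t=np.pi+.065-k*np.pi/12; p=proj(c,[C[0]+.019*np.cos(t),C[1]+.019*np.sin(t),.094]); print(k,(p+.5-[290,190])*7-.5)
E
python3 ptr.py
```

```text
[0.52120906 0.03805182] [0.50189937 0.04686278]
[0.52074947 0.03846275] [0.50118629 0.03650075]
2.7135142499805447 -3.0416364663178412 0.5280345908811999
now [0.52326781 0.03742942] [0.51555101 0.05793127] turned deg 75.10096170780483
4 [323.64285614 320.0003525 ]
5 [311.17187218 322.93505737]
6 [298.13873594 323.16422035]
```

The side view shows the pointer end at crop (308,326), 75° from the start. That matches the projection for five clicks (311,323) and not four (324,320) or six (298,323). Next is the green button, with fingers shut and the body turned along y to clear the shaker.

```bash
python3 go.py 0.489 0.2595 0.145 1.167 8
```

```text
t 15.5 pos [0.5206 0.0379 0.1461] q [-0.132  0.495  1.779 -0.021  0.845  0.285] tilt [ 0.0207 -0.0188 -0.9996] F [ 1.5  -0.3   0.64] M [ 0.039 -0.036 -0.001] w 0.0869 d [-0.0316  0.2216 -0.0011]
{"x":23.9,"y":-14.5,"z":-0.5,"spin":0.146},{"x":21.6,"y":-17.8,"z":-0.5,"spin":0.146},{"x":18.7,"y":-20.8,"z":-0.5,"spin":0.146},{"x":15.5,"y":-23.3,"z":-0.5,"spin":0.146},{"x":12.0,"y":-25.3,"z":-0.5,"spin":0.146},{"x":8.2,"y":-26.8,"z":-0.5,"spin":0.146},{"x":4.2,"y":-27.7,"z":-0.5,"spin":0.146},{"x":0.1,"y":-28.0,"z":-0.5,"spin":0.146},
```

>>> {"fn": "play_rows", "kwargs": {"commands": [{"x": 24,"y": -14,"z": -1,"spin": 0.145},{"x": 21,"y": -18,"z": 0,"spin": 0.145},{"x": 18,"y": -21,"z": 0,"spin": 0.145},{"x": 15,"y": -23,"z": 0,"spin": 0.145},{"x": 12,"y": -25,"z": 0,"spin": 0.145},{"x": 8,"y": -26,"z": 0,"spin": 0.145},{"x": 4,"y": -22,"z": 0,"spin": 0.145},{"x": 0,"y": -10,"z": 0,"spin": 0.12}], "grip": 0, "newtons": 10}}

```text
time: 16.3
position: [0.4937, 0.2387, 0.1418]
tool_rot: [1.0, -0.003, 0.011, 0.01]
ft_force: [-0.4, -0.7, 0.1]
grip_width: 0.0305
```

```bash
python3 go.py 0.489 0.2595 0.145 0 3
```

```text
t 16.3 pos [0.4937 0.2387 0.1418] q [ 0.261  0.533  1.711 -0.032  0.882  1.858] tilt [ 0.0213 -0.0201 -0.9996] F [-0.41 -0.73  0.06] M [ 0.017  0.031 -0.019] w 0.0305 d [-0.0047  0.0208  0.0032]
{"x":-1.6,"y":-6.9,"z":-1.2,"spin":0.000},{"x":-1.6,"y":-6.9,"z":-1.2,"spin":0.000},{"x":-1.6,"y":-6.9,"z":-1.2,"spin":0.000},
```

>>> {"fn": "play_rows", "kwargs": {"commands": [{"x": -2,"y": -8,"z": 0,"spin": 0},{"x": -2,"y": -8,"z": 10,"spin": 0},{"x": -2,"y": -4,"z": 15,"spin": 0},{"x": 0,"y": 0,"z": 15,"spin": 0},{"x": 0,"y": 0,"z": 10,"spin": 0},{"x": 0,"y": 0,"z": 3,"spin": 0},{"x": 0,"y": 0,"z": 0,"spin": 0}]}}

```text
time: 17.0
position: [0.4866, 0.259, 0.0827]
tool_rot: [1.0, 0.003, 0.009, 0.011]
ft_force: [0.5, 0.4, -0.0]
grip_width: 0.0008
```

```bash
python3 go.py 0.489 0.2595 0.06 0 3; python3 - <<'E'
from rig import cams
from h import *
for n in("top","side"):
    c=cams.camera(n); a=c["img"][260:360,270:400,::-1] if n=="side" else c["img"][170:280,100:240,::-1]
    cv2.imwrite(f"pics/{n}6.png",cv2.resize(a,None,fx=5.5,fy=5.5,interpolation=cv2.INTER_CUBIC))
E
```

```text
t 17.0 pos [0.4866 0.259  0.0827] q [ 0.301  0.632  1.739 -0.037  0.761  1.893] tilt [ 0.0174 -0.0213 -0.9996] F [ 0.52  0.38 -0.04] M [0.011 0.007 0.022] w 0.0008 d [ 0.0024  0.0005 -0.0227]
{"x":0.7,"y":-0.3,"z":7.6,"spin":0.000},{"x":0.7,"y":-0.3,"z":7.6,"spin":0.000},{"x":0.7,"y":-0.3,"z":7.6,"spin":0.000},
```

View pics/side6.png

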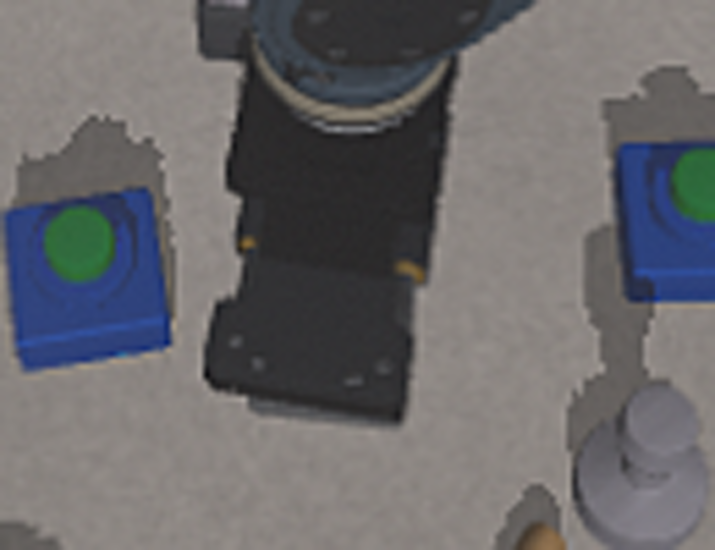

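View pics/top6.png

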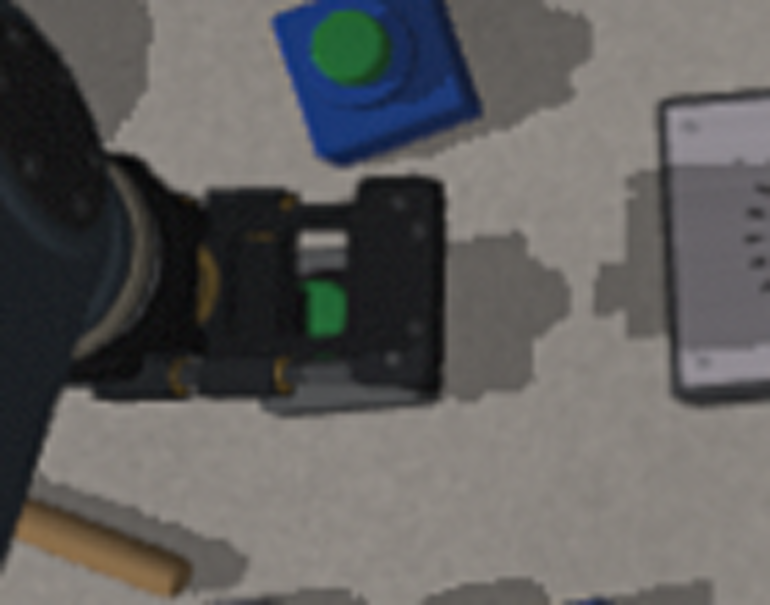

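The top crop shows the shut gripper right over the green button on the grey pod, with clear space around it. I'll lower it carefully.

>>> {"fn": "play_rows", "kwargs": {"commands": [{"x": 2,"y": 0,"z": 8,"spin": 0},{"x": 0,"y": 0,"z": 8,"spin": 0},{"x": 0,"y": 0,"z": 5,"spin": 0},{"x": 0,"y": 0,"z": 0,"spin": 0},{"x": 0,"y": 0,"z": 0,"spin": 0}]}}

```text
time: 17.6
position: [0.4912, 0.2588, 0.0621]
tool_rot: [1.0, 0.002, 0.011, 0.01]
ft_force: [-0.3, 0.3, -0.1]
grip_width: 0.0006
```

>>> {"fn": "play_rows", "kwargs": {"commands": [{"x": 0,"y": 0,"z": 2,"spin": 0},{"x": 0,"y": 0,"z": 2,"spin": 0},{"x": 0,"y": 0,"z": 2,"spin": 0},{"x": 0,"y": 0,"z": 0,"spin": 0}]}}

```text
time: 18.0
position: [0.4915, 0.2589, 0.0565]
tool_rot: [1.0, 0.003, 0.011, 0.01]
ft_force: [-0.0, -0.3, 2.4]
grip_width: 0.0006
```

>>> {"fn": "play_rows", "kwargs": {"commands": [{"x": 0,"y": 0,"z": 2,"spin": 0},{"x": 0,"y": 0,"z": 2,"spin": 0},{"x": 0,"y": 0,"z": 0,"spin": 0}]}}

```text
time: 18.3
position: [0.4915, 0.2589, 0.053]
tool_rot: [1.0, 0.003, 0.012, 0.01]
ft_force: [-1.0, -1.1, 4.3]
grip_width: 0.0007
```

```bash
python3 - <<'E'
from rig import cams,robot
import numpy as np
F=[]
for i in range(5):
    c=cams.camera("top"); F.append(robot.get_obs()["ft_force"])
print(np.mean(F,0),np.std(F,0),robot.get_obs()["position"])
import cv2
a=c["img"][170:280,100:240,::-1]; cv2.imwrite("pics/top7.png",cv2.resize(a,None,fx=5.5,fy=5.5,interpolation=cv2.INTER_CUBIC))
E
```

```text
[-1.05905338  0.13793146  3.90466398] [0.62008527 0.19002196 0.47527992] [0.49154186 0.25888282 0.05308126]
```

View pics/top7.png

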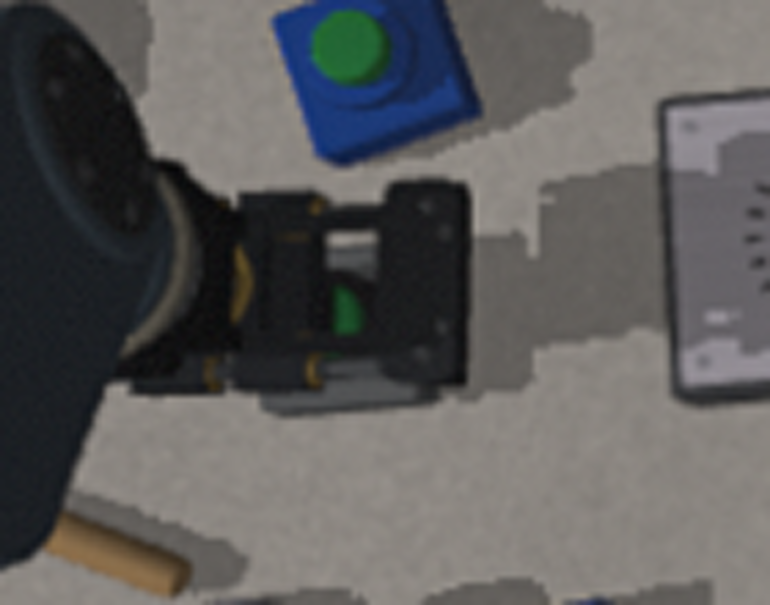

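>>> {"fn": "play_rows", "kwargs": {"commands": [{"x": 0,"y": 0,"z": 1,"spin": 0},{"x": 0,"y": 0,"z": 0,"spin": 0},{"x": 0,"y": 0,"z": 0,"spin": 0}]}}

```text
time: 18.85
position: [0.4915, 0.2589, 0.0522]
tool_rot: [1.0, 0.003, 0.012, 0.01]
ft_force: [-0.9, -0.6, 4.3]
grip_width: 0.0008
```

>>> {"fn": "play_rows", "kwargs": {"commands": [{"x": 0,"y": 0,"z": -5,"spin": 0},{"x": 0,"y": 0,"z": -10,"spin": 0},{"x": 0,"y": 0,"z": -25,"spin": 0},{"x": 0,"y": 0,"z": -35,"spin": 0},{"x": 0,"y": 0,"z": -35,"spin": 0},{"x": -20,"y": -20,"z": -30,"spin": 0},{"x": -20,"y": -30,"z": -10,"spin": 0},{"x": 0,"y": 0,"z": 0,"spin": 0}]}}

```text
time: 19.65
position: [0.4483, 0.3127, 0.2078]
tool_rot: [1.0, 0.001, 0.012, 0.009]
ft_force: [0.2, -1.4, 0.2]
grip_width: 0.0007
```

```bash
python3 - <<'E'
from rig import cams,robot,nets
import cv2
o=robot.get_obs();print(o["time"],o["position"],o["ft_force"])
for n in("top","side"):
    c=cams.camera(n); cv2.imwrite(f"pics/{n}8.png",c["img"][:,:,::-1])
    a=c["img"][170:250,205:305,::-1] if n=="top" else c["img"][190:270,290:390,::-1]
    cv2.imwrite(f"pics/{n}8c.png",cv2.resize(a,None,fx=7,fy=7,interpolation=cv2.INTER_CUBIC))
    for t in("glass_a","jug"):
        for d in nets.outline_of(c,t): print(n,t,round(d["conf"],2),d["pixel"])
E
```

```text
19.65 [0.4483103  0.31274599 0.20777854] [ 0.24962238 -1.38066099  0.20751465]
top glass_a 0.73 [203.1, 120.3]
top glass_a 0.73 [468.2, 218.4]
top glass_a 0.65 [324.0, 121.9]
top jug 0.93 [272.7, 115.2]
side glass_a 0.9 [364.5, 134.1]
side glass_a 0.84 [241.9, 258.4]
side glass_a 0.58 [274.3, 187.5]
side jug 0.84 [254.0, 219.0]
```

View pics/top8.png

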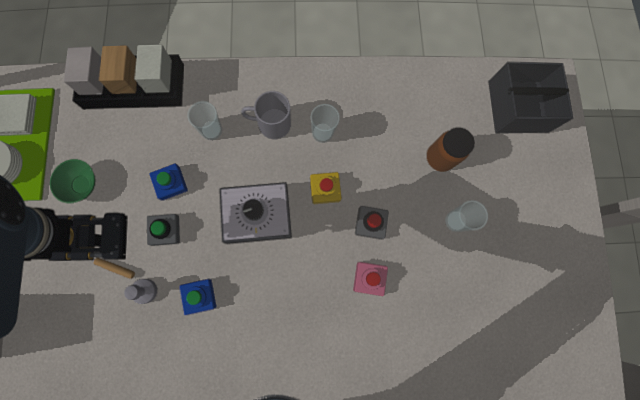

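View pics/top8c.png

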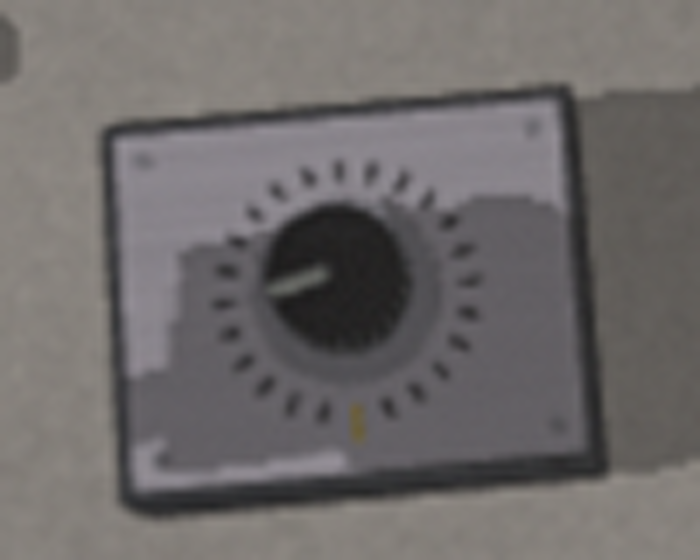

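View pics/side8.png

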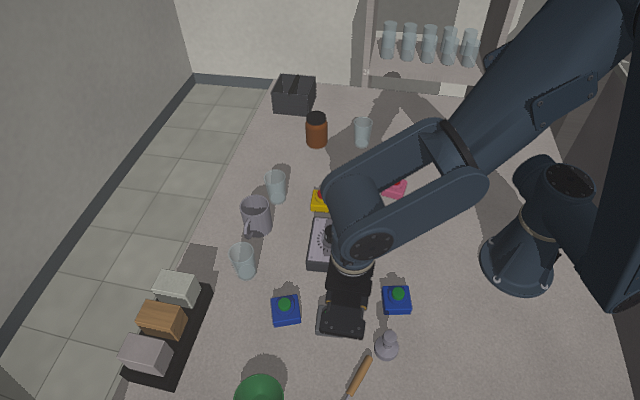

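The top view shows the pointer three-quarters of the way to the quarter-turn, at crop (268,293), so five clicks (75°). The glasses and jug stand where they did, the green button is up again and the tool is clear.

```bash
python3 - <<'E'
from rig import robot
print(robot.hand_in(), robot.get_obs()["time"])
E
```

```text
the job is handed in; nothing more can be done
the job is handed in; nothing more can be done
```

I turned the dial five clicks clockwise in one grasp and let go. I then pressed the green button on the grey pod, pulled the tool clear, and handed the job in at about 20 s; no verdict is reported.

- **Dial:** after release the pointer measured 75.1° from the start in the side view, and it still looked right in the last top view. The wheel estimate before release was about 4.9 clicks. I caught the second torque drop and most of the fifth as they happened. The others I inferred from the wheel estimate, because the moment reading is noisy (about ±0.04 N m).
- **Green button:** I pushed it with about 4.3 N, which is about 7 mm of travel and well past the 4 mm needed. It met the tool at about 60 mm height, roughly 10 mm above my camera estimate, but force and travel agree with the spring given.
- **Everything else:** the red button and the desk were not touched. The glasses and jug are within a few pixels of where they started. The highest forces I read were about 7 N while gripping the dial and 4.3 N on the button, though I only saw readings between moves.
- **Refused call:** one early move call was refused because it left out a field, and nothing moved.

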